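Draw the stick scanner from its dock and aim it at the blue stock card

TASK

Draw the stick scanner out of its dock and aim it at the stock card in the blue frame (not the orange one): the reading window squarely facing the card from about 10 cm away and pointing at the middle of the barred patch, as if to read it. Finish while holding the scanner there, raised and steady, gripped by the robot alone; do not touch the card stands and leave the glass and the other bar things where they are.

Things in the scene. Friction and masses are not known exactly. Their poses are not given: they have to be found in the camera images.
- scanner: Black stick scanner, grey nose, yellow band, 150 mm long, 105 to 200 g, upright in the dock with its red reading window down. Origin: centre of the window at the nose end; z runs from the window to the tail, so it reads along -z, at 50 to 150 mm. Nose (z 0 to 50 mm) 34 (x) by 24 (y) mm, black grip (z 50 to 150 mm) 30 by 24 mm: take the grip across y at z about 110 mm.
- dock: Fixed grey dock on a black foot of 90 (x) by 80 (y) by 10 mm. Origin: centre of its underside; z up. Its well, 38 (x) by 28 (y) mm, walls 7 mm, open at the top, runs from 55 down to 10 mm above the board and holds the scanner's nose with 2 mm play each side, x and y axes alike: draw the stick over 48 mm straight up to clear it.
- blue_card: Sloping card in a BLUE plastic frame, white with black bars; the one to aim at. Origin: middle of the card's face, 45 mm above the board. z: the face's outward normal, leaning 35 degrees from vertical towards the robot's side; x up the slope, y across. Face 84 (x) by 90 (y) mm over the frame, barred patch 36 by 54 mm. Fixed on a stand, 72 mm high at the back.
- orange_card: Sloping card in an ORANGE plastic frame, white with black bars; not the one to aim at. Origin: middle of the card's face, 45 mm above the board. z: the face's outward normal, leaning 35 degrees from vertical towards the robot's side; x up the slope, y across. Face 84 (x) by 90 (y) mm over the frame, barred patch 36 by 54 mm. Fixed on a stand, 72 mm high at the back.
- blue_stand: foot of the stand that carries the blue card: dark steel plate 84 (x) by 90 (y) by 6 mm on two pairs of legs, fixed. Origin: underside, on the board, straight below the card's middle; z up, its -x side faces the robot. Do not touch.
- orange_stand: foot of the stand that carries the orange card, the same as the blue one's. Do not touch.
- board: light wooden service board, 340 (x) by 540 (y) by 28 mm, fixed on the freezer top (z = 0) and always in the same place; its top, 28 mm up, carries all the other things, about x 0.365 to 0.705, y -0.245 to 0.295. Origin: centre of its underside.
- jigger: steel double-cone measure, 44 mm across, 74 mm high, loose; origin at its underside. Leave alone.
- flask: small black flask with a stepped cap, 57 mm across, 74 mm high, loose; origin at its underside. Leave alone.
- tea_glass: small straight glass standing upside down, 62 mm across, 71 mm high, loose, between the card stands; origin at its underside. Leave alone.
- brush: black-handled cleaning brush lying flat, 134 mm long (y), 21 mm wide, 17 mm high, loose; origin at its underside. Leave alone.

How it is judged:
By the outcome, as a careful person would: the job done as asked, in the order asked, and still so for the second after the job is handed in, while the arm keeps its last pose, push and grip.
It also fails if it takes over 32 s, if anything falls off the work surface, if the arm or the gripper's body presses on something with over 40 N, if the wrist force passes 120 N, or if a joint passes its speed limit or range.

ROBOT

A 7-joint arm with a two-finger parallel gripper is mounted at the origin on a cart in front of the work surface, level with it; the furniture and walls round the work are solid. World frame = base frame: x ahead of the robot, y to its left, z up, the work surface at z = 0. Lengths are in mm, angles in rad, forces in N, time in s.
With the tool pointing down it reaches from about 400 to 900 mm from the base axis. Payload 5.5 kg.
Tool frame: the origin (TCP) lies at the very end of the fingers, on their centre line; the grasp point (between the pads) lies 19 mm behind it; z points along the fingers, y is the line along which they close (so a half turn about z gives the same grasp; the last joint's range is limited). The gripper opens to 92 mm and grips with 3 to 60 N. Pads are 19 mm wide; open, the fingers measure 130 mm over their backs; the gripper's body (75 mm by 190 mm) begins 47 mm behind the grasp point.
Start: joints at [1.421, 0.501, -0.427, 1.55, 0.221, 1.138, -0.21], TCP at [260.796, -595.387, 226.729] pointing down, gripper open.
Joint ranges: [-2.88, 2.88], [-0.31, 2.03], [-1.54, 1.56], [0.2, 2.42], [-1.41, 4.55], [0.19, 2.02], [-2.57, 2.57]. Speed limits (rad/s): [2.57, 2.57, 3.14, 3.14, 3.14, 3.14, 3.14].

INTERFACE

Orientations are given as a unit quaternion [x, y, z, w].
In Python, from plant import r gives the robot as it stands.
- The arm moves only by the tool jog_arm, never from a script. Its argument "rows" is a list of rows, each an object of numbers: "tx", "ty", "tz": the shift along the tool's x, y, z in cm; "wx", "wy", "wz": the turn, a rotation vector about the tool's x, y, z in degrees; "fingers": the closure, from -1 (fully open) to 1 (shut). In form: [{"tx": .., "ty": .., "tz": .., "wx": .., "wy": .., "wz": .., "fingers": ..}, ...]. A call has 1 to 12 rows; each row is the pose to reach, as a shift and turn from the pose commanded when the call began, along the tool's axes at that moment; what a row does not reach only later rows make up. A row lasts 1/8 s, in which the tool goes at most 62.5 mm and 10.7 degrees, less where a joint would pass 70% of its speed; a pose out of reach is approached as far as the arm can. A call with a gripper value outside its range is refused whole. The fingers move at their own pace and stop on an object; "force" is the grip in N (left out, the last holds). Time passes only in rows, so rows that repeat a pose let the fingers close. It gives the time, the measured TCP pose, the force, the opening and the grip force at its end, in the units of the state.
- r.get_obs(): the state, without advancing time (a new reading comes with each control period).
- r.snapshot(name): name is "side" or "top"; returns a dict with "frame" (400x640x3 uint8, blue, green, red), "mtx" (3x3 intrinsics, pixels), "R" (3x3) and "t" (3): a world point X has camera coordinates R X + t. Camera axes: x right, y down, z forward; pixel columns grow to the right and rows downward; lengths in mm; the calibration is good to about 2 mm. A picture is of the moment at which its call begins. There is no depth.
- r.close_job(): hands the job in; it is judged then, once.
The state is a dict: "time_s": time; "joint_positions": joint angles; "joint_vel": joint speeds; "effort": joint torques, N m; "tool_pos": TCP position; "tcp_rot": TCP orientation; "force": force on the tool from outside, world axes, zero at the start; "moment": the same for the moment, N m; "grip_width": finger opening in mm; "grip_force": force on a finger pad.
Only numpy, scipy, OpenCV 4.12 (cv2) and the standard library are available. Lean on these libraries where they do the work, as an engineer would, in place of code of your own. Each camera call takes 0.05 s, during which the arm holds its last target. There are 200 camera calls.

## Working session

There is one attempt and no reset: what is moved stays moved. The work goes in short steps, Python scripts to look and compute and a tool call to move; the robot and the scene stay as the last step left them, time stands still between calls to the robot, and variables do not carry over. Pictures are saved under pics/ and viewed, at most 10 in all, crops included, and the job is handed in when it is done.

Besides the shell and the picture viewer there is one more tool, called after "Call:" in YAML: its name, and indented under it one key for each argument. jog_arm: Moves the arm, as the interface text tells. Its arguments: {"type":"object","properties":{"rows":{"type":"array"},"force":{"type":"number"}},"required":["rows"]}

```bash
mkdir -p pics && python3 - <<'E'
from plant import r
import cv2,numpy as np
for n in("side","top"):
    s=r.snapshot(n); cv2.imwrite(f"pics/{n}0.png",s["frame"]); np.savez(f"{n}0.npz",**s)
    print(n,s["mtx"].round(1).tolist(),s["R"].round(3).tolist(),s["t"].round(1).tolist(), (-s["R"].T@s["t"]).round(0))
o=r.get_obs();print(o["time_s"],o["tool_pos"],o["tcp_rot"],o["grip_width"])
E
```

```text
side [[440.9, 0.0, 312.4], [0.0, 440.9, 203.7], [0.0, 0.0, 1.0]] [[-0.998, 0.068, 0.007], [0.029, 0.518, -0.855], [-0.062, -0.853, -0.519]] [526.1, 41.8, 955.7] [583. 758. 528.]
top [[374.9, 0.0, 318.9], [0.0, 374.9, 203.0], [0.0, 0.0, 1.0]] [[-0.023, -1.0, 0.011], [-0.982, 0.02, -0.187], [0.186, -0.015, -0.982]] [31.0, 528.4, 869.9] [358.  34. 953.]
0.1 [ 260.46795926 -594.84070495  225.78084738] [ 9.78770540e-01  2.04957197e-01 -1.58353606e-04 -8.67855616e-04] 91.83146896260416
```

View pics/side0.png

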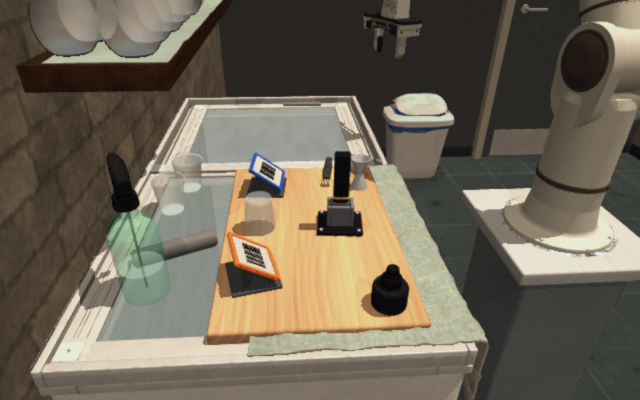

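View pics/top0.png

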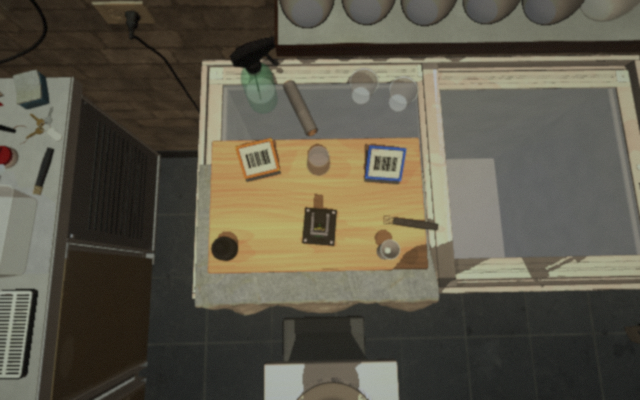

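The side view shows the scanner upright at (342,175) in the dock (340,222), with the blue card at (268,172). In the top view the blue card is at (385,163), the dock at (320,226) and the glass at (318,157). Next I measure them.

```bash
cat > h.py <<'E'
import cv2,numpy as np
def ray(s,p):
    d=s["R"].T@np.linalg.inv(s["mtx"])@np.array([p[0],p[1],1.]); return -s["R"].T@s["t"],d
def onz(s,p,z):
    c,d=ray(s,p); return c+d*(z-c[2])/d[2]
def tri(a,p,b,q):
    c1,d1=ray(a,p);c2,d2=ray(b,q);k=np.linalg.lstsq(np.c_[d1,-d2],c2-c1,rcond=None)[0]
    x,y=c1+k[0]*d1,c2+k[1]*d2; return (x+y)/2,np.linalg.norm(x-y)
def proj(s,X):
    p=s["mtx"]@(s["R"]@np.array(X,float)+s["t"]); return p[:2]/p[2]
def big(m):
    c=cv2.findContours(m.astype(np.uint8),cv2.RETR_EXTERNAL,cv2.CHAIN_APPROX_NONE)[0]; return max(c,key=cv2.contourArea)
def win(m,x0,x1,y0,y1):
    w=np.zeros_like(m); w[y0:y1,x0:x1]=m[y0:y1,x0:x1]; return w
E
python3 - <<'E'
from h import *
T=dict(np.load("top0.npz"));S=dict(np.load("side0.npz"))
hs=lambda s:cv2.cvtColor(s["frame"],cv2.COLOR_BGR2HSV).astype(int)
def quad(s,w):
    h=hs(s);m=win((h[...,0]>95)&(h[...,0]<130)&(h[...,1]>130)&(h[...,2]>60),*w)
    c=big(m);q=cv2.approxPolyDP(cv2.convexHull(c),4,True)[:,0]
    b=cv2.boxPoints(cv2.minAreaRect(c)); print(cv2.contourArea(c),q.tolist(),b.round(1).tolist(),proj_c(q)); return b,q
def proj_c(q):
    if len(q)!=4:return None
    a,b,c,d=q.astype(float);k=np.linalg.solve(np.c_[c-a,-(d-b)],b-a);return a+k[0]*(c-a)
bt,qt=quad(T,(355,415,135,190)); bs,qs=quad(S,(240,300,145,205))
for q in(qt,):
    if len(q)==4: print("blue z73",onz(T,proj_c(q),73))
if len(qt)==4==len(qs):print("tri",tri(T,proj_c(qt),S,proj_c(qs)))
# corners on their slope heights: top edge z=73+42*sin35, bottom -
for p in qt: print("corner hi/lo",onz(T,p,73+24.1).round(1),onz(T,p,73-24.1).round(1))
h=hs(T);m=win(h[...,2]<75,295,345,198,255)
c=big(m);R=cv2.minAreaRect(c);b=cv2.boxPoints(R);print("foot",R);print([onz(T,p,38).round(1).tolist() for p in b],onz(T,R[0],38))
# scanner tail: top-view and side
for n,s,w in(("t",T,(290,360,190,260)),("s",S,(310,370,140,240))):
    x0,x1,y0,y1=w;cv2.imwrite(f"pics/c{n}.png",cv2.resize(s["frame"][y0:y1,x0:x1],None,fx=6,fy=6,interpolation=cv2.INTER_CUBIC)) 
a=cv2.imread("pics/ct.png");b=cv2.imread("pics/cs.png");H=600
o=np.zeros((H,800,3),np.uint8);o[:a.shape[0],:a.shape[1]]=a;o[:b.shape[0],430:430+b.shape[1]]=b[:600];cv2.imwrite("pics/c.png",o)
E
```

```text
6.5 [[369, 150], [366, 170]] [[365.79998779296875, 170.0], [368.29998779296875, 149.89999389648438], [369.5, 150.10000610351562], [367.0, 170.10000610351562]] None
118.5 [[280, 190], [249, 170], [255, 153], [283, 171]] [[244.60000610351562, 168.8000030517578], [255.1999969482422, 152.10000610351562], [290.29998779296875, 174.39999389648438], [279.70001220703125, 191.10000610351562]] [266.84103812 170.52473642]
corner hi/lo [ 646.6 -102.3   97.1] [ 662.8 -110.    48.9]
corner hi/lo [597.2 -92.9  97.1] [ 610.7 -100.    48.9]
foot ((319.10247802734375, 225.8729705810547), (30.601078033447266, 35.03733444213867), 5.19442892074585)
[[435.6, 62.1, 38.0], [521.7, 53.0, 38.0], [513.2, -22.3, 38.0], [427.3, -11.9, 38.0]] [474.06472494  20.27136476  38.        ]
```

View pics/c.png

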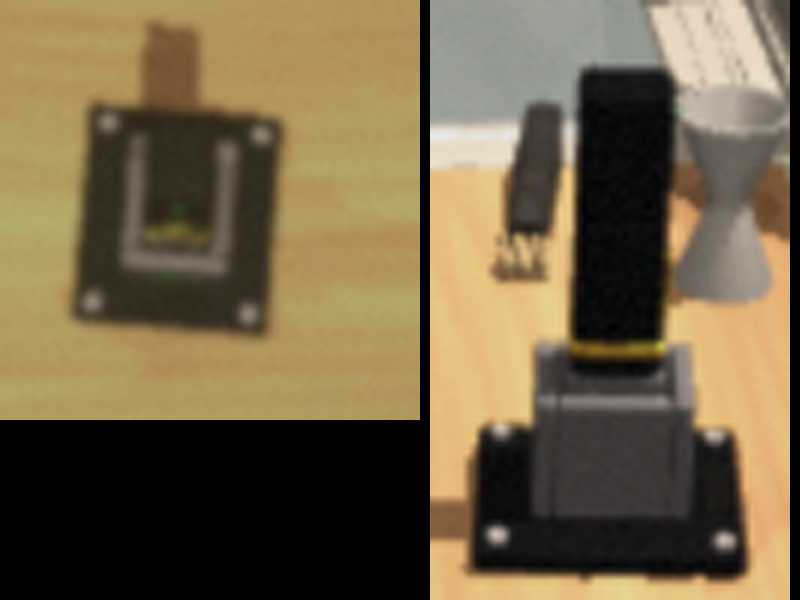

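The crops show the dock foot square and the stick centred in its well, with the tail about 150 mm up and the yellow band at the well top. The foot measures 87 x 76 mm on its plane (true size 90 x 80), yaw about -6.4°, centre (474, 20). Next I get a better mask for the blue card and the first move's deltas.

```bash
cat >> h.py <<'E'
from scipy.spatial.transform import Rotation as Ro
def delta(o,pos,x,z):
    "tool shift cm and rotvec deg from the present pose to pos with tool axes x,z"
    z=np.array(z)/np.linalg.norm(z);x=np.array(x)-z*np.dot(x,z);x/=np.linalg.norm(x)
    G=Ro.from_matrix(np.c_[x,np.cross(z,x),z]);A=Ro.from_quat(o["tcp_rot"])
    return (A.inv().apply(np.array(pos)-o["tool_pos"])/10).round(2),np.degrees((A.inv()*G).as_rotvec()).round(1)
E
python3 - <<'E'
from h import *
from plant import r
T=dict(np.load("top0.npz"));S=dict(np.load("side0.npz"))
def quad(s,w):
    h=cv2.cvtColor(s["frame"],cv2.COLOR_BGR2HSV).astype(int)
    m=win((h[...,0]>95)&(h[...,0]<130)&(h[...,1]>110)&(h[...,2]>60),*w)
    pts=np.argwhere(m)[:,::-1].astype(np.int32);hull=cv2.convexHull(pts)
    b=cv2.minAreaRect(hull); q=None
    for e in np.arange(1,8,.25):
        q=cv2.approxPolyDP(hull,e,True)[:,0]
        if len(q)<=4:break
    M=cv2.moments(hull);return b,q,np.array([M["m10"],M["m01"]])/M["m00"]
bt,qt,ct=quad(T,(355,415,135,190));bs,qs,cs=quad(S,(240,300,145,205))
print(bt,qt.tolist(),ct,qs.tolist(),cs)
print("z73 top",onz(T,ct,73),"side",onz(S,cs,73),"tri",tri(T,ct,S,cs))
for p in qt: print(onz(T,p,97.1 if p[1]<ct[1] else 48.9).round(1))
for p in qs: print("s",p,onz(S,p,97.1).round(1),onz(S,p,48.9).round(1))
# side view of scanner: midline of black stick
h=cv2.cvtColor(S["frame"],cv2.COLOR_BGR2GRAY)
m=win(h<45,325,358,148,195);c=big(m);x,y,w,hh=cv2.boundingRect(c);print("stick side",x,y,w,hh,[proj(S,(474,20,z)).round(1).tolist() for z in(188,148,90)])
o=r.get_obs();c,s=np.cos(np.radians(-6.4)),np.sin(np.radians(-6.4))
print(delta(o,(474,20,260),(c,s,0),(0,0,-1)),delta(o,(474,20,260),(-c,-s,0),(0,0,-1)),o["joint_positions"])
E
```

```text
((384.756103515625, 163.19512939453125), (36.44240951538086, 33.35032272338867), 6.340191841125488) [[404, 149], [398, 180], [365, 176], [370, 146]] [384.45916594 162.94743701] [[280, 190], [249, 170], [255, 152], [283, 171]] [266.79087274 171.35121148]
z73 top [ 620.92666474 -142.41382154   73.        ] side [ 621.79685164 -136.47219695   73.        ] tri (array([ 622.02005587, -143.10720731,   69.59870694]), np.float64(0.1452679485508561))
[ 647.5 -186.4   97.1]
[ 583.4 -178.6   48.9]
[595.3 -96.8  48.9]
[ 656.5 -105.2   97.1]
s [280 190] [591.9  -6.4  97.1] [593.  -91.9  48.9]
s [249 170] [658.  -97.5  97.1] [ 666.4 -193.3   48.9]
s [255 152] [ 649.1 -189.7   97.1] [ 656.6 -295.7   48.9]
s [283 171] [585.1 -88.9  97.1] [ 585.4 -183.6   48.9]
stick side 334 152 17 43 [[342.7, 152.3], [341.8, 171.7], [340.6, 198.1]]
(array([ 44.23, -47.76,  -3.34]), array([-0.1,  0. , 30.1])) (array([ 44.23, -47.76,  -3.34]), array([-0.000e+00, -1.000e-01, -1.499e+02])) [ 1.42119467  0.50176384 -0.426803    1.55133278  0.22081555  1.13831662
 -0.21030994]
```

Call:
jog_arm:
  rows:
    - {"tx":4.4,"ty":-4.8,"tz":-3.3,"wz":3}
    - {"tx":8.8,"ty":-9.6,"tz":-3.3,"wz":6}
    - {"tx":13,"ty":-14,"tz":-3.3,"wz":10}
    - {"tx":17.5,"ty":-19,"tz":-3.3,"wz":15}
    - {"tx":22,"ty":-24,"tz":-3.3,"wz":20}
    - {"tx":26,"ty":-28,"tz":-3.3,"wz":25}
    - {"tx":30,"ty":-32.5,"tz":-3.3,"wz":30}
    - {"tx":34,"ty":-37,"tz":-3.3,"wz":30}
    - {"tx":38,"ty":-41,"tz":-3.3,"wz":30}
    - {"tx":42,"ty":-45,"tz":-3.3,"wz":30}
    - {"tx":44.2,"ty":-47.8,"tz":-3.3,"wz":30}
    - {"tx":44.2,"ty":-47.8,"tz":-3.3,"wz":30}

```text
validation failed for argument at $.ro...
```

Call:
jog_arm:
  rows:
    - {"tx":4.4,"ty":-4.8,"tz":-3.3,"wx":0,"wy":0,"wz":3,"fingers":-1}
    - {"tx":8.8,"ty":-9.6,"tz":-3.3,"wx":0,"wy":0,"wz":6,"fingers":-1}
    - {"tx":13,"ty":-14,"tz":-3.3,"wx":0,"wy":0,"wz":10,"fingers":-1}
    - {"tx":17.5,"ty":-19,"tz":-3.3,"wx":0,"wy":0,"wz":15,"fingers":-1}
    - {"tx":22,"ty":-24,"tz":-3.3,"wx":0,"wy":0,"wz":20,"fingers":-1}
    - {"tx":26,"ty":-28,"tz":-3.3,"wx":0,"wy":0,"wz":25,"fingers":-1}
    - {"tx":30,"ty":-32.5,"tz":-3.3,"wx":0,"wy":0,"wz":30,"fingers":-1}
    - {"tx":34,"ty":-37,"tz":-3.3,"wx":0,"wy":0,"wz":30,"fingers":-1}
    - {"tx":38,"ty":-41,"tz":-3.3,"wx":0,"wy":0,"wz":30,"fingers":-1}
    - {"tx":42,"ty":-45,"tz":-3.3,"wx":0,"wy":0,"wz":30,"fingers":-1}
    - {"tx":44.2,"ty":-47.8,"tz":-3.3,"wx":0,"wy":0,"wz":30,"fingers":-1}
    - {"tx":44.2,"ty":-47.8,"tz":-3.3,"wx":0,"wy":0,"wz":30,"fingers":-1}

```text
time_s: 1.6
tool_pos: [474.0, 23.4, 259.7]
tcp_rot: [0.999, -0.052, -0.0, -0.001]
force: [-0.7, -0.7, 0.1]
grip_width: 91.6
grip_force: 0.0
```

```bash
python3 - <<'E'
from h import *
from plant import r
S=r.snapshot("side");o=r.get_obs();f=S["frame"].copy()
h=cv2.cvtColor(f,cv2.COLOR_BGR2GRAY)
print(o["tool_pos"],o["tcp_rot"],o["joint_positions"].round(2) if hasattr(o["joint_positions"],"round") else o["joint_positions"])
print("TCP px",proj(S,o["tool_pos"]),"grasp target px",proj(S,(474,20,148)))
c,s=np.cos(np.radians(-6.4)),np.sin(np.radians(-6.4))
print(delta(o,(474,20,129),(c,s,0),(0,0,-1)))
cv2.imwrite("pics/s1.png",cv2.resize(f[60:260,220:460],None,fx=3,fy=3,interpolation=cv2.INTER_CUBIC))
E
```

```text
[473.60384101  21.02407493 259.44316154] [ 9.98558288e-01 -5.36767509e-02 -3.59616496e-04 -1.51523762e-04] [ 0.64  0.19 -0.82  1.93  0.16  1.09 -1.92]
TCP px [344.76191445 115.27874227] grasp target px [341.82169959 171.68093577]
(array([ 0.06,  0.1 , 13.04]), array([-0. ,  0. ,  0.2]))
```

View pics/s1.png

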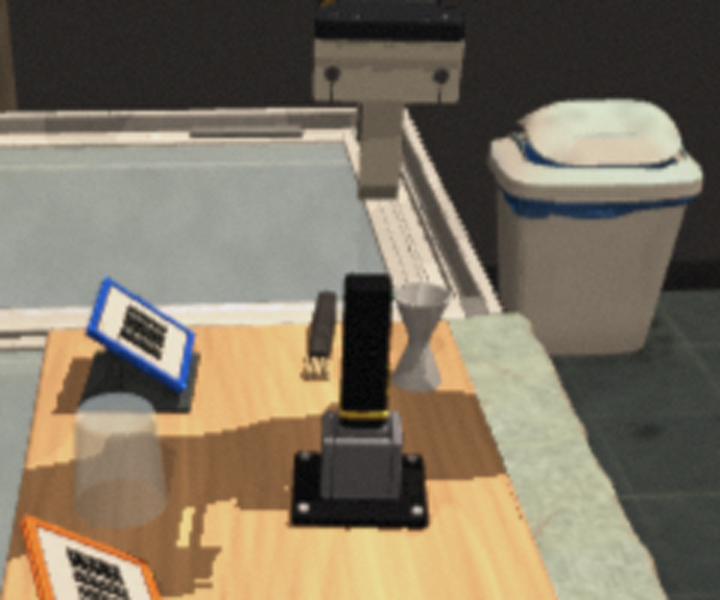

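Fingers are over the stick and aligned: the finger is at crop (378,190), the stick at (366,345). I lower 13 cm and close.

Call:
jog_arm:
  rows:
    - {"tx":0.1,"ty":0.1,"tz":3,"wx":0,"wy":0,"wz":0,"fingers":-1}
    - {"tx":0.1,"ty":0.1,"tz":6,"wx":0,"wy":0,"wz":0,"fingers":-1}
    - {"tx":0.1,"ty":0.1,"tz":9,"wx":0,"wy":0,"wz":0,"fingers":-1}
    - {"tx":0.1,"ty":0.1,"tz":11,"wx":0,"wy":0,"wz":0,"fingers":-1}
    - {"tx":0.1,"ty":0.1,"tz":12.5,"wx":0,"wy":0,"wz":0,"fingers":-1}
    - {"tx":0.1,"ty":0.1,"tz":13,"wx":0,"wy":0,"wz":0,"fingers":-1}
    - {"tx":0.1,"ty":0.1,"tz":13,"wx":0,"wy":0,"wz":0,"fingers":-1}
    - {"tx":0.1,"ty":0.1,"tz":13,"wx":0,"wy":0,"wz":0,"fingers":-0.2}
    - {"tx":0.1,"ty":0.1,"tz":13,"wx":0,"wy":0,"wz":0,"fingers":0.1}
    - {"tx":0.1,"ty":0.1,"tz":13,"wx":0,"wy":0,"wz":0,"fingers":0.3}
    - {"tx":0.1,"ty":0.1,"tz":13,"wx":0,"wy":0,"wz":0,"fingers":0.3}
  force: 30

```text
time_s: 3.02
tool_pos: [474.9, 18.7, 129.9]
tcp_rot: [0.998, -0.055, 0.0, 0.0]
force: [0.0, -0.1, -0.6]
grip_width: 56.3
grip_force: 0.0
```

```bash
python3 - <<'E'
from h import *
from plant import r
S=r.snapshot("side");o=r.get_obs();f=S["frame"]
print(o["tool_pos"],o["force"],o["grip_width"],o["joint_positions"],delta(o,(474,20,129),(.9938,-.1115,0),(0,0,-1)))
cv2.imwrite("pics/s2.png",cv2.resize(f[100:250,260:420],None,fx=4,fy=4,interpolation=cv2.INTER_CUBIC))
E
```

```text
[474.8320467   18.68289894 129.84282888] [ 0.14199165 -0.70038846  0.11218163] 52.23146515039244 [ 0.53572722  0.38486354 -0.74452274  2.05667797  0.35316079  0.82697032
 -2.09718861] (array([-0.1 , -0.12,  0.08]), array([ 0. , -0. ,  0.1]))
```

View pics/s2.png

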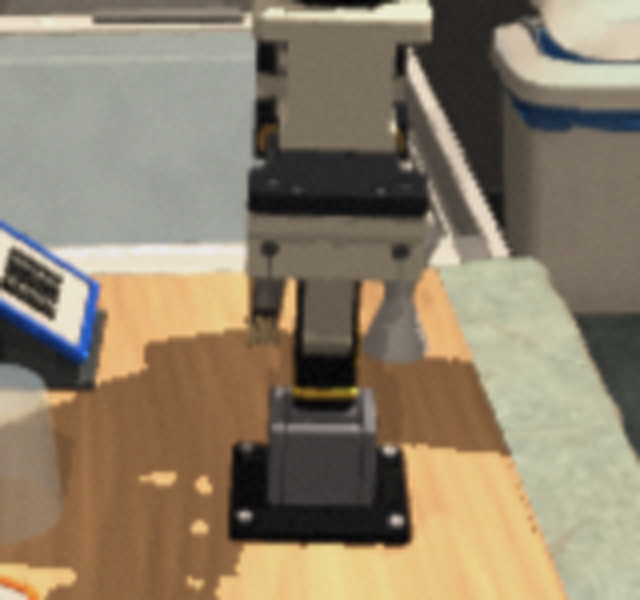

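The finger lies in front of the stick, centred on it at crop (328,310), and the stick is still seated. Closing now.

Call:
jog_arm:
  rows:
    - {"tx":0,"ty":-0.1,"tz":0,"wx":0,"wy":0,"wz":0,"fingers":0.3}
    - {"tx":0,"ty":-0.1,"tz":0,"wx":0,"wy":0,"wz":0,"fingers":0.3}
    - {"tx":0,"ty":-0.1,"tz":0,"wx":0,"wy":0,"wz":0,"fingers":0.5}
    - {"tx":0,"ty":-0.1,"tz":0,"wx":0,"wy":0,"wz":0,"fingers":1}
    - {"tx":0,"ty":-0.1,"tz":0,"wx":0,"wy":0,"wz":0,"fingers":1}
    - {"tx":0,"ty":-0.1,"tz":0,"wx":0,"wy":0,"wz":0,"fingers":1}
    - {"tx":0,"ty":-0.1,"tz":0,"wx":0,"wy":0,"wz":0,"fingers":1}
    - {"tx":0,"ty":-0.1,"tz":0,"wx":0,"wy":0,"wz":0,"fingers":1}
    - {"tx":0,"ty":-0.1,"tz":0,"wx":0,"wy":0,"wz":0,"fingers":1}
  force: 35

```text
time_s: 4.2
tool_pos: [474.9, 19.7, 129.7]
tcp_rot: [0.998, -0.055, -0.0, -0.0]
force: [0.7, 0.3, -0.9]
grip_width: 23.7
grip_force: 34.9
```

Call:
jog_arm:
  rows:
    - {"tx":0,"ty":0,"tz":-1,"wx":0,"wy":0,"wz":0,"fingers":1}
    - {"tx":0,"ty":0,"tz":-2,"wx":0,"wy":0,"wz":0,"fingers":1}
    - {"tx":0,"ty":0,"tz":-3,"wx":0,"wy":0,"wz":0,"fingers":1}
    - {"tx":0,"ty":0,"tz":-4,"wx":0,"wy":0,"wz":0,"fingers":1}
    - {"tx":0,"ty":0,"tz":-5,"wx":0,"wy":0,"wz":0,"fingers":1}
    - {"tx":0,"ty":0,"tz":-6.5,"wx":0,"wy":0,"wz":0,"fingers":1}
    - {"tx":0,"ty":0,"tz":-8,"wx":0,"wy":0,"wz":0,"fingers":1}
    - {"tx":0,"ty":0,"tz":-10,"wx":0,"wy":0,"wz":0,"fingers":1}
    - {"tx":0,"ty":0,"tz":-11.5,"wx":0,"wy":0,"wz":0,"fingers":1}
    - {"tx":0,"ty":0,"tz":-12,"wx":0,"wy":0,"wz":0,"fingers":1}
    - {"tx":0,"ty":0,"tz":-12,"wx":0,"wy":0,"wz":0,"fingers":1}

```text
time_s: 5.58
tool_pos: [474.9, 19.5, 249.9]
tcp_rot: [0.998, -0.055, 0.0, 0.0]
force: [-0.4, -0.4, -1.7]
grip_width: 24.1
grip_force: 34.9
```

```bash
python3 - <<'E'
from h import *
from plant import r
S=r.snapshot("side");o=r.get_obs();f=S["frame"]
print(o["tool_pos"],o["tcp_rot"],o["force"],o["grip_width"],np.round(o["joint_positions"],2))
A=Ro.from_quat(o["tcp_rot"]);w=o["tool_pos"]+A.apply([0,0,91]);print("window px",proj(S,w),w, "band?",proj(S,w-A.apply([0,0,50])))
y=np.radians(-7.3);c,s=np.cos(y),np.sin(y);a=np.radians(35)
n=np.array([-np.sin(a)*c,-np.sin(a)*s,np.cos(a)]);C=np.array([621,-142,73])
print(C+191*n,delta(o,C+191*n,(np.cos(a)*c,np.cos(a)*s,np.sin(a)),-n))
cv2.imwrite("pics/s3.png",cv2.resize(f[60:240,240:420],None,fx=3,fy=3,interpolation=cv2.INTER_CUBIC))
E
```

```text
[474.59809468  19.51546606 249.43030616] [ 9.98461249e-01 -5.54533276e-02 -2.38972649e-04  7.96231372e-05] [-0.2436094   0.93417304 -1.45878526] 23.738669231042113 [ 0.64  0.21 -0.83  1.94  0.17  1.07 -1.94]
window px [341.72692786 166.6080269 ] [474.55386499  19.50340878 158.4303177 ] band? [342.85600205 141.90174054]
[ 512.33488959 -128.07967831  229.45804046] (array([ 5.39, 14.25,  2.  ]), array([-0.3, 35. ,  0.9]))
```

View pics/s3.png

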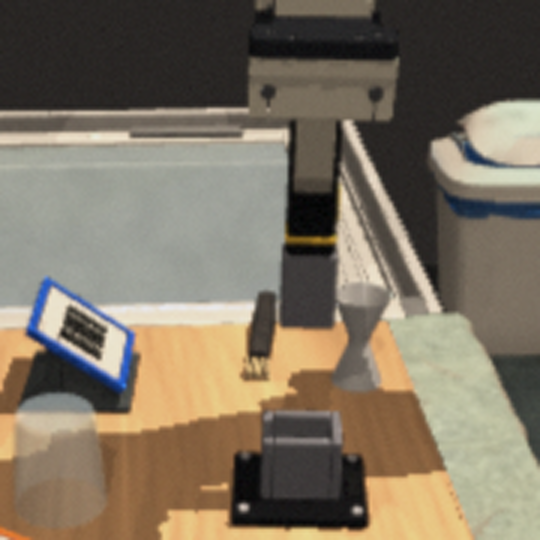

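The stick is out of the dock and hangs straight; its nose end is at crop (308,325), where it should be. I swing it to face the blue card.

Call:
jog_arm:
  rows:
    - {"tx":0.3,"ty":1,"tz":0,"wx":0,"wy":2,"wz":0,"fingers":1}
    - {"tx":1,"ty":3,"tz":0,"wx":0,"wy":6,"wz":0,"fingers":1}
    - {"tx":1.8,"ty":5,"tz":0.3,"wx":0,"wy":11,"wz":0.3,"fingers":1}
    - {"tx":2.6,"ty":7,"tz":0.6,"wx":0,"wy":16,"wz":0.4,"fingers":1}
    - {"tx":3.4,"ty":9,"tz":1,"wx":0,"wy":21,"wz":0.5,"fingers":1}
    - {"tx":4.2,"ty":11,"tz":1.4,"wx":-0.1,"wy":26,"wz":0.7,"fingers":1}
    - {"tx":4.8,"ty":12.5,"tz":1.7,"wx":-0.2,"wy":30,"wz":0.8,"fingers":1}
    - {"tx":5.2,"ty":13.7,"tz":1.9,"wx":-0.3,"wy":33.5,"wz":0.9,"fingers":1}
    - {"tx":5.4,"ty":14.2,"tz":2,"wx":-0.3,"wy":35,"wz":0.9,"fingers":1}
    - {"tx":5.4,"ty":14.2,"tz":2,"wx":-0.3,"wy":35,"wz":0.9,"fingers":1}
    - {"tx":5.4,"ty":14.2,"tz":2,"wx":-0.3,"wy":35,"wz":0.9,"fingers":1}

```text
time_s: 7.0
tool_pos: [512.8, -126.9, 229.5]
tcp_rot: [0.952, -0.06, 0.3, 0.019]
force: [0.5, -0.3, -1.3]
grip_width: 23.8
grip_force: 34.9
```

```bash
python3 - <<'E'
from h import *
from plant import r
S=r.snapshot("side");T=r.snapshot("top");o=r.get_obs()
print(o["time_s"],o["tool_pos"],o["tcp_rot"],o["force"],o["grip_width"],o["grip_force"],np.round(o["joint_positions"],2))
A=Ro.from_quat(o["tcp_rot"]);w=o["tool_pos"]+A.apply([0,0,91])
y=np.radians(-7.3);c,s=np.cos(y),np.sin(y);a=np.radians(35)
n=np.array([-np.sin(a)*c,-np.sin(a)*s,np.cos(a)]);C=np.array([621,-142,73])
print("delta",delta(o,C+191*n,(np.cos(a)*c,np.cos(a)*s,np.sin(a)),-n))
for N,q in(("side",S),("top",T)): print(N,"window",proj(q,w).round(1),"tail",proj(q,w-A.apply([0,0,150])).round(1),"card",proj(q,C).round(1))
a=cv2.resize(S["frame"][90:215,225:345],None,fx=3.3,fy=3.3,interpolation=cv2.INTER_CUBIC);b=cv2.resize(T["frame"][125:250,330:450],None,fx=3.3,fy=3.3,interpolation=cv2.INTER_CUBIC)
cv2.imwrite("pics/s4.png",np.hstack([a,b]))
E
```

```text
7.1 [ 513.19500538 -126.94717118  229.89685073] [ 0.95183769 -0.06002365  0.30006615  0.01903906] [-0.30654346  1.2837704  -1.82136477] 23.687036372705855 34.94350969791412 [ 0.9  -0.03 -0.65  2.35 -0.4   0.22 -1.09]
delta (array([-0.08,  0.12, -0.  ]), array([-0. ,  0. ,  0.1]))
side window [291.4 137.3] tail [332.9  81.6] card [267.2 170.2]
top window [388.7 176.6] tail [398.5 204.6] card [384.3 162.9]
```

View pics/s4.png

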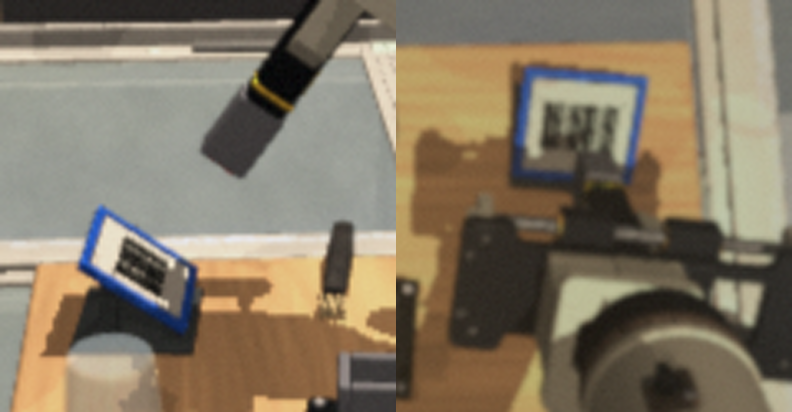

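The stick points at the blue card and its window end, crop (222,162), matches the prediction to about 1 px. In the top view the nose looks 2–4 px to one side, so I check that with an overlay after a small correction.

Call:
jog_arm:
  rows:
    - {"tx":-0.1,"ty":0.1,"tz":0,"wx":0,"wy":0,"wz":0,"fingers":1}
    - {"tx":-0.1,"ty":0.1,"tz":0,"wx":0,"wy":0,"wz":0,"fingers":1}
    - {"tx":-0.1,"ty":0.1,"tz":0,"wx":0,"wy":0,"wz":0,"fingers":1}

```text
time_s: 7.48
tool_pos: [511.9, -128.3, 229.2]
tcp_rot: [0.952, -0.061, 0.3, 0.019]
force: [-0.2, -0.1, -1.1]
grip_width: 23.9
grip_force: 34.9
```

```bash
python3 - <<'E'
from h import *
from plant import r
S=r.snapshot("side");T=r.snapshot("top");o=r.get_obs()
A=Ro.from_quat(o["tcp_rot"]);w=o["tool_pos"]+A.apply([0,0,91])
y=np.radians(-7.3);c,s=np.cos(y),np.sin(y);a=np.radians(35)
n=np.array([-np.sin(a)*c,-np.sin(a)*s,np.cos(a)]);C=np.array([621,-142,73]);ux=np.array([np.cos(a)*c,np.cos(a)*s,np.sin(a)]);uy=np.cross(n,ux)
print(o["tool_pos"],delta(o,C+191*n,ux,-n))
out=[]
for q,x0,y0 in((S,235,115),(T,350,135)):
    k=6;im=cv2.resize(q["frame"][y0:y0+75,x0:x0+65],None,fx=k,fy=k,interpolation=cv2.INTER_CUBIC)
    P=lambda X:tuple(int(v) for v in ((proj(q,X)-[x0,y0]+.5)*k))
    for B in([w+A.apply([i*17,j*12,0]) for i,j in((1,1),(1,-1),(-1,-1),(-1,1))],[w+A.apply([i*17,j*12,-50]) for i,j in((1,1),(1,-1),(-1,-1),(-1,1))],[C+i*42*ux+j*45*uy for i,j in((1,1),(1,-1),(-1,-1),(-1,1))],[C+i*18*ux+j*27*uy for i,j in((1,1),(1,-1),(-1,-1),(-1,1))]):
        cv2.polylines(im,[np.array([P(X) for X in B])],True,(0,0,255),1)
    out.append(im)
cv2.imwrite("pics/s5.png",np.hstack(out))
E
```

```text
[ 511.94868053 -128.2919084   229.20577906] (array([ 0.04, -0.03, -0.  ]), array([ 0., -0.,  0.]))
```

View pics/s5.png

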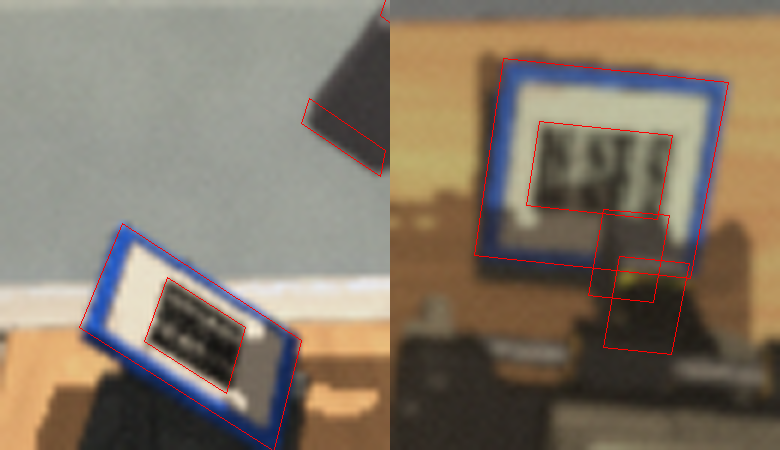

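The overlay agrees to about 1 px (2 mm) in both views for the card outline, barred patch and nose, so the aim is good. I let it settle and hand in.

Call:
jog_arm:
  rows:
    - {"tx":0,"ty":0,"tz":0,"wx":0,"wy":0,"wz":0,"fingers":1}
    - {"tx":0,"ty":0,"tz":0,"wx":0,"wy":0,"wz":0,"fingers":1}
    - {"tx":0,"ty":0,"tz":0,"wx":0,"wy":0,"wz":0,"fingers":1}
    - {"tx":0,"ty":0,"tz":0,"wx":0,"wy":0,"wz":0,"fingers":1}

```text
time_s: 8.07
tool_pos: [511.9, -128.3, 229.2]
tcp_rot: [0.952, -0.061, 0.3, 0.019]
force: [0.2, 0.1, -1.2]
grip_width: 23.9
grip_force: 34.9
```

```bash
python3 -c "
from plant import r
o=r.get_obs();print(o['tool_pos'],o['grip_width'],abs(o['joint_vel']).max());print(r.close_job())"
```

```text
[ 511.90122246 -128.30680986  229.15519422] 23.89855180262122 0.002017481280445407
the job is handed in; nothing more can be done
None
```

The job is handed in at about 8 s: the arm holds the scanner steady, window square to the blue card about 10 cm away and aimed at the middle of the barred patch to within about 2 mm by the camera check; no verdict came back.

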